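# Angle the socket strip past the lamp post into the test bay

### The arm

A 6-joint arm with a two-finger parallel gripper is mounted at the origin on the work surface. World frame = base frame: x ahead of the robot, y to its left, z up, the work surface at z = 0. Lengths are in mm, angles in rad, forces in N, time in s.
With the tool pointing down it reaches from about 300 to 750 mm from the base axis. Payload 8.5 kg.
Tool frame: the origin (TCP) lies between the finger pads; the fingertips stand 19 mm ahead of it and the grasp point (between the pads) is the TCP; z points along the fingers, y is the direction in which the jaws open and shut (so a half turn about z gives the same grasp; the last joint's range is limited). The gripper opens to 85 mm and grips with 20 to 120 N. Pads are 22 mm wide; open, the fingers measure 114 mm over their backs; the gripper's body (76 mm by 85 mm) begins 54 mm behind the grasp point. The pads swing forward as they close: fully open they stand 13 mm farther back than shut.
Start: joints at [-1.367, 0.381, 1.297, -0, 1.464, -0.215], TCP at [223.658, -502.452, 250.322] pointing down, gripper open.
Joint ranges: [-3.11, 3.11], [-0.89, 2.33], [0.22, 2.48], [-1.42, 4.56], [0.17, 2.85], [-2.88, 2.88]. Speed limits (rad/s): [2.39, 2.39, 3.14, 3.14, 3.14, 3.14].

### API

Orientations are given as a unit quaternion [x, y, z, w].
In Python, from bench import bot gives the robot as it stands. The module is installed in compiled form; this text tells all that it offers.
- The arm moves only by the shell command python3 -m creep 'ROWS'. ROWS is a JSON object of lists of equal length, an entry for each row: "dp": the shift along the tool's x, y, z in cm, a list of three; "angular": the turn, a rotation vector about the tool's x, y, z in rad, a list of three; "hand": the opening in per cent of the stroke, from 0 (shut) to 100 (fully open). A call has 1 to 10 rows; each row is the pose to reach, as a shift and turn from the pose commanded when the call began, along the tool's axes at that moment; what a row does not reach only later rows make up. A row lasts 1/8 s, in which the tool goes at most 62.5 mm and 10.7 degrees, less where a joint would pass 70% of its speed; a pose out of reach is approached as far as the arm can. A call with a gripper value outside its range is refused whole. The fingers move at their own pace and stop on an object; the grip force is fixed at half the most. Time passes only in rows, so rows that repeat a pose let the fingers close. It gives the time, the measured TCP pose, the force and the opening at its end, in the units of the state.
- bot.get_state(): the state, without advancing time (a new reading comes with each control period).
- bot.snapshot(name): name is "scene" or "top"; returns a dict with "frame" (420x560x3 uint8, red, green, blue), "camera_matrix" (3x3 intrinsics, pixels), "origin" and "rotation" of the camera in the world. Camera axes: x right, y up, looking along -z (the intrinsics and any distortion apply to the point x, -y, -z); pixel columns grow to the right and rows downward; lengths in mm; the calibration is good to about 2 mm. A picture is of the moment at which its call begins. There is no depth.
- bot.close_job(): hands the job in, once; it reports no verdict.
Trained networks look in a picture, given as the dict that the camera call returned (one of the last four; its "shot" number tells which), for a name from the list of things; names that differ only in an ending like _2 or _b are one class to them, and where a whole thing is asked for, a point or a joint stands for the part that bears it (a point fixed in the world has none). Each returns a list of dicts, best first, with "score" (0 to 1); they miss things now and then, are a little off and sometimes report something else, mostly with a low value. They report only what shows in the picture. A call takes as long as a camera call.
- bot.spot_in(picture, thing): "extent" ([left, top, right, bottom] in pixels, round what is visible of it).
- bot.cut_out(picture, thing): "region" (420x560 bool, what is visible of it) and "extent" ([left, top, right, bottom] in pixels, round what is visible of it).
The state is a dict: "clock": time; "joint_positions": joint angles; "dq": joint speeds; "effort": joint torques, N m; "tcp_pos": TCP position; "tcp_rot": TCP orientation; "ft_force": force on the tool from outside, world axes, zero at the start; "wrist_torque": the same for the moment, N m; "finger_gap": opening from 0.0 (shut) to 1.0 (fully open).
Only numpy, scipy, OpenCV 4.12 (cv2) and the standard library are available. Lean on these libraries where they do the work, as an engineer would, in place of code of your own. Each camera call takes 0.05 s, during which the arm holds its last target.

### The job

Push the white socket strip along the bench into the aluminium test bay: angle the end nearest the lamp post in behind the post first, while the other end is still out in front of the bay, then push the other end round, until the strip lies fully home, flush along the bay's back bar. Only push it: never lift or tip it off the bench, and leave the tools and parts lying around where they are.

Things in the scene. Friction and masses are not known exactly. Their poses are not given: they have to be found in the camera images.
- strip: the mains socket strip (cord taken off): a plain white bar 240 mm long, 44 mm wide, 32 mm high with four round sockets on top, about 0.3 kg, lying loose on the bench in front of the bay. Origin at the centre of its underside; y along its length, x across it, z up. With yaw near 0 its y points to the robot's left. Slides on the bench with ordinary friction, needing 1 to 4 N
- strip_left_end (a point): middle of the strip's left end face (its +y end, 120 mm from the centre), at the level of its underside
- strip_right_end (a point): middle of the strip's right end face (its -y end, 120 mm from the centre), at the level of its underside
- bay: the test bay: a fixed three-sided pocket of aluminium bar, 12 mm thick and 28 mm high, with a grey floor patch flush with the bench; inside 270 mm long and 80 mm deep, its long side open towards the robot. Origin on the bench in the middle of the open side; x points into the bay (the back bar's inner face is at x = 80 mm), y along its length to the robot's left (end bars' inner faces at y = +135 and -135 mm; they start at x = 0)
- post: the lamp post: a fixed dark steel stub, 20 mm diameter, 50 mm high, standing in the bay's open side about 100 mm left or right of its middle (at the other place there is only an empty mounting plate flush with the bench, with no height to speak of). Origin at its foot on its axis; axes parallel to the bay's. Between post and farther end bar the opening is about 225 mm, less than the strip's length; between post and back bar it is 70 mm
- screwdriver: a screwdriver, 190 mm long, lying left of the tape roll; loose, a bystander
- driver_small: a small screwdriver, 150 mm long, lying at the right of the bay; loose, a bystander
- tape: a roll of tape, 68 mm across and 18 mm high, lying just left of the bay; loose, a bystander
- pliers: a pair of pliers, 155 mm long, 18 mm high, lying at the left; loose, a bystander
- screw_jar: a small clear screw jar, 48 mm across, 50 mm high, at the right; loose, a bystander
- board: a small circuit board, 70 x 100 mm, 16 mm high, lying beyond the bay; loose, a bystander
- solder_reel: a metal reel, 52 mm across, 34 mm high, standing beyond the bay; loose, a bystander

How it is judged (in metres and radians):
On the way:
1. the end nearest the post is behind it (past its axis lengthwise and 20 mm or more farther in) while the other end's middle is still in front of the bay's open side (((y of post in the frame of bay above 0 m and y of strip_left_end in the frame of post above 0 m and x of strip_left_end in the frame of post above 0.02 m and x of strip_right_end in the frame of bay below 0 m) or (y of post in the frame of bay below 0 m and y of strip_right_end in the frame of post below -0 m and x of strip_right_end in the frame of post above 0.02 m and x of strip_left_end in the frame of bay below 0 m))), for 0.1 s.
At the end, for the whole second after the job is handed in: The strip lies flat and at rest inside the bay, both ends between the end bars and both within about 7 mm of touching the back bar (end centres more than 51 mm into the bay) (x of strip_left_end in the frame of bay between 0.051 and 0.064 m and x of strip_right_end in the frame of bay between 0.051 and 0.064 m and y of strip_left_end in the frame of bay between -0.138 and 0.138 m and y of strip_right_end in the frame of bay between -0.138 and 0.138 m and height (world z) of strip below 0.004 m and angle between strip's own z axis and vertical below 0.05 rad and linear speed of strip below 0.01 m/s and angular speed of strip below 0.05 rad/s).
It fails at once if the strip is lifted or tipped: its underside's centre or an end rises more than 10 mm, or it leans more than 0.12 rad (height (world z) of any of strip, strip_left_end, strip_right_end above 0.01 m or angle between strip's own z axis and vertical above 0.12 rad).
It fails at once if a bystander is moved more than 20 mm (distance of any of screwdriver, driver_small, tape, pliers, screw_jar, board, solder_reel from where it was at the start of the episode above 0.02 m).
It also fails if it takes over 72 s, if anything falls off the work surface, if the arm or the gripper's body presses on something with over 40 N, if the wrist force passes 120 N, or if a joint passes its speed limit or range.

## Working session

There is one attempt and no reset: what is moved stays moved. The work goes in short steps, Python scripts to look and compute and a shell command to move; the robot and the scene stay as the last step left them, time stands still between calls to the robot, and variables do not carry over. Pictures are saved under pics/ and viewed, and the job is handed in when it is done.

```bash
mkdir -p pics
cat > h.py <<'E'
import numpy as np, cv2
from bench import bot
from scipy.spatial.transform import Rotation as R
def ray(p,uv):
    K=np.array(p["camera_matrix"]);Rm=np.array(p["rotation"]);o=np.array(p["origin"])
    d=np.linalg.inv(K)@np.array([uv[0],uv[1],1.]);d=np.array([d[0],-d[1],-d[2]])
    return o,Rm@d
def at(p,uv,z=0):
    o,d=ray(p,uv);return o+d*(z-o[2])/d[2]
def proj(p,X):
    K=np.array(p["camera_matrix"]);Rm=np.array(p["rotation"]);o=np.array(p["origin"])
    c=Rm.T@(np.array(X)-o);v=K@np.array([c[0],-c[1],-c[2]]);return v[:2]/v[2]
def save(p,n):cv2.imwrite("pics/"+n,np.ascontiguousarray(np.array(p["frame"])[:,:,::-1]))
E
python3 - <<'E'
from h import *
for n in("top","scene"):
    p=bot.snapshot(n);save(p,n+"0.png");print(n,p["origin"],{k:np.shape(v) for k,v in p.items()})
    print(np.round(p["camera_matrix"],1).tolist(),np.round(p["rotation"],3).tolist())
    for t in["strip","bay","post","screwdriver","driver_small","tape","pliers","screw_jar","board","solder_reel"]:
        r=bot.spot_in(p,t)
        for q in r[:2]:
            e=q["extent"];print(t,round(q["score"],2),np.round(e),at(p,[(e[0]+e[2])/2,(e[1]+e[3])/2]).round())
print(bot.get_state())
E
```

```text
top [ 428.12382428   23.47766219 1243.28779118] {'frame': (420, 560, 3), 'camera_matrix': (3, 3), 'origin': (3,), 'rotation': (4,), 'shot': ()}
[[421.9, 0.0, 278.3], [0.0, 421.9, 210.8], [0.0, 0.0, 1.0]] [-0.039, 0.056, 0.706, -0.705]Traceback (most recent call last):
  File "<stdin>", line 8, in <module>
  File "h.py", line 9, in at
    o,d=ray(p,uv);return o+d*(z-o[2])/d[2]
        ~~~^^^^^^
  File "h.py", line 7, in ray
    return o,Rm@d
             ~~^~
ValueError: matmul: Input operand 1 has a mismatch in its core dimension 0, with gufunc signature (n?,k),(k,m?)->(n?,m?) (size 3 is different from 4)
```

```bash
sed -i 's/Rm=np.array(p\["rotation"\])/Rm=R.from_quat(p["rotation"]).as_matrix()/' h.py
python3 - <<'E'
from h import *
for n in("top","scene"):
    p=bot.snapshot(n);save(p,n+"1.png");print(n,p["origin"])
    for t in["strip","bay","post","screwdriver","driver_small","tape","pliers","screw_jar","board","solder_reel"]:
        r=bot.spot_in(p,t)
        for q in r[:2]:
            e=q["extent"];print(t,round(q["score"],2),np.round(e),at(p,[(e[0]+e[2])/2,(e[1]+e[3])/2]).round())
s=bot.get_state();print(s["clock"],s["tcp_pos"],R.from_quat(s["tcp_rot"]).as_matrix().round(3),s["ft_force"])
E
```

```text
top [ 428.12382428   23.47766219 1243.28779118]
strip 0.79 [223. 247. 303. 264.] [465.  39.   0.]
strip 0.17 [175. 170. 197. 193.] [684. 270.   0.]
bay 0.89 [222. 180. 324. 213.] [640.  10.   0.]
bay 0.28 [248. 124. 284. 163.] [804.  31.   0.]
post 0.2 [248. 123. 285. 163.] [805.  29.   0.]
screwdriver 0.72 [100. 173. 159. 209.] [656. 436.   0.]
driver_small 0.56 [363. 173. 390. 191.] [ 683. -302.    0.]
tape 0.75 [176. 170. 197. 195.] [681. 268.   0.]
pliers 0.65 [125. 244. 171. 294.] [427. 372.   0.]
screw_jar 0.81 [408. 274. 430. 289.] [ 388. -417.    0.]
screw_jar 0.48 [364. 165. 408. 194.] [ 691. -332.    0.]
board 0.73 [246. 125. 286. 161.] [805.  32.   0.]
solder_reel 0.49 [321. 139. 339. 155.] [ 792. -164.    0.]
scene [1108.69352942 -392.02280264  702.30010891]
strip 0.71 [214. 152. 299. 206.] [456.  48.   0.]
strip 0.35 [301. 182. 316. 200.] [579. 126.   0.]
bay 0.9 [225. 182. 348. 268.] [634.   5.   0.]
bay 0.28 [ 58. 224.  87. 256.] [ 360. -407.    0.]
post 0.59 [298. 181. 318. 204.] [581. 122.   0.]
screwdriver 0.79 [402. 136. 415. 179.] [653. 443.   0.]
driver_small 0.87 [146. 289. 194. 363.] [ 693. -334.    0.]
driver_small 0.32 [ 57. 225.  86. 255.] [ 359. -408.    0.]
tape 0.9 [362. 174. 390. 194.] [671. 283.   0.]
pliers 0.77 [315. 120. 368. 131.] [421. 404.   0.]
screw_jar 0.59 [ 59. 224.  86. 257.] [ 362. -407.    0.]
board 0.75 [328. 241. 360. 286.] [800.  33.   0.]
board 0.37 [400. 135. 416. 178.] [651. 443.   0.]
solder_reel 0.73 [259. 293. 282. 318.] [ 781. -155.    0.]
1.2 [ 223.65752454 -502.4615383   250.32954422] [[ 0.914  0.407 -0.   ]
 [ 0.407 -0.914 -0.   ]
 [-0.     0.    -1.   ]] [ 0.92537558 -0.68006575  0.82012949]
```

View pics/top1.png

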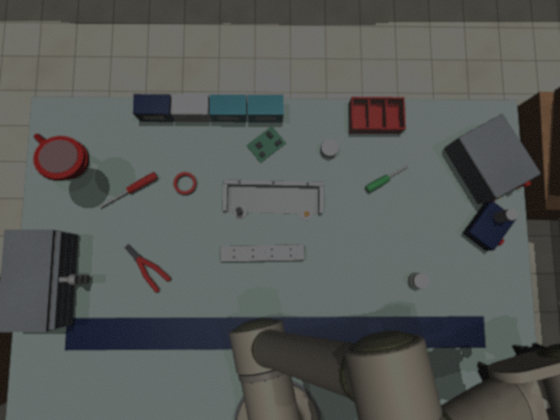

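View pics/scene1.png

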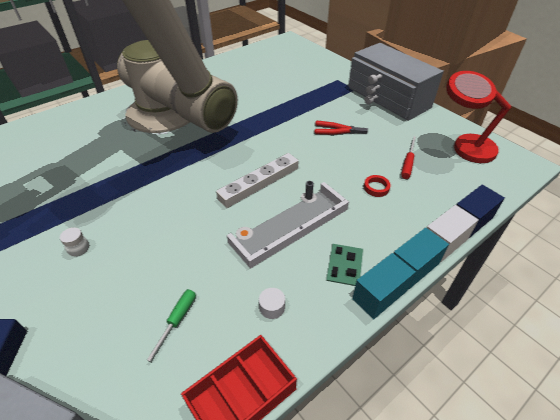

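The top view shows the strip at about (262,254) and the bay at (273,198), open towards the robot. The post is at the bay's left, about (239,212). I'll zoom in to fit the corners.

Run:
```python
import cv2
a=cv2.imread("pics/top1.png")[165:275,210:340];cv2.imwrite("pics/tz.png",cv2.resize(a,None,fx=5.5,fy=5.5,interpolation=cv2.INTER_CUBIC)[:600])
a=cv2.imread("pics/scene1.png")[145:275,205:360];cv2.imwrite("pics/sz.png",cv2.resize(a,None,fx=4.5,fy=4.5,interpolation=cv2.INTER_CUBIC))
```

```text
(no output)
```

View pics/tz.png

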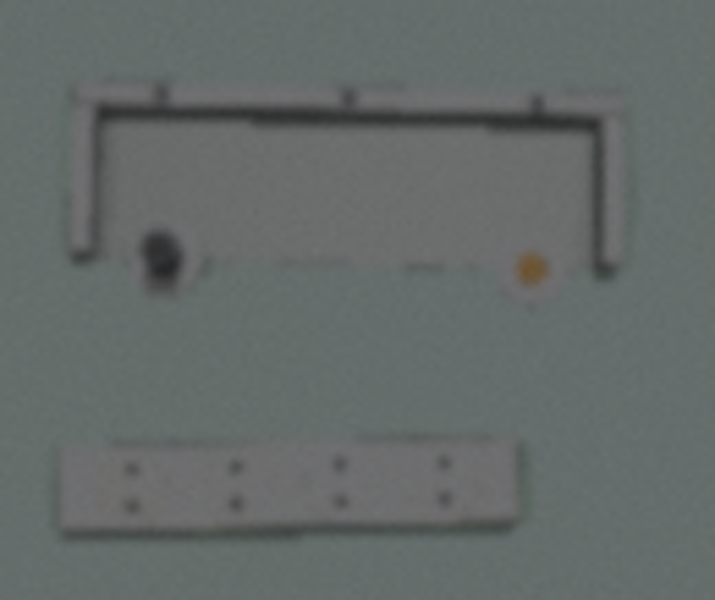

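View pics/sz.png

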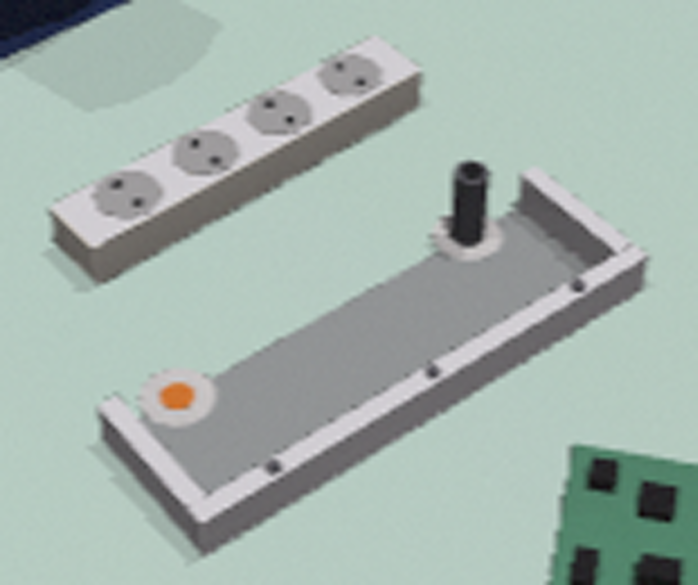

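```bash
cat >> h.py <<'E'
from scipy.optimize import least_squares
def fit(model,obs,x0):
    # model: pts (n,3) local; obs list of (p, idx, uv)
    def f(x):
        c,s=np.cos(x[2]),np.sin(x[2]);r=[]
        for p,i,uv in obs:
            m=model[i];X=[x[0]+c*m[0]-s*m[1],x[1]+s*m[0]+c*m[1],m[2]]
            r+=list(proj(p,X)-uv)
        return np.array(r)
    q=least_squares(f,x0);return q.x,f(q.x)
# strip top corners: LF(near robot,left), LB, RF, RB
SM=np.array([[-22,120,32],[22,120,32],[-22,-120,32],[22,-120,32]])
BM=np.array([[0,147,28],[92,147,28],[0,-147,28],[92,-147,28]])
E
python3 - <<'E'
from h import *
t=bot.snapshot("top");s=bot.snapshot("scene")
T=lambda u,v:np.array([u/5.5+210-.4,v/5.5+165-.4]);S=lambda u,v:np.array([u/4.5+205-.4,v/4.5+145-.4])
st=[(0,62,532),(1,62,447),(2,517,525),(3,517,438)];ss=[(2,50,213),(3,100,250),(0,372,36),(1,420,75)]
bt=[(1,73,83),(3,628,100),(0,70,256),(2,617,273)];bs=[(2,100,407),(3,205,520),(1,645,258),(0,530,170)]
for M,a,b,x0 in((SM,st,ss,[465,39,0]),(BM,bt,bs,[590,10,0])):
    for o in ([(t,i,T(u,v)) for i,u,v in a],[(s,i,S(u,v)) for i,u,v in b],[(t,i,T(u,v)) for i,u,v in a]+[(s,i,S(u,v)) for i,u,v in b]):
        x,r=fit(M,o,x0);print(x.round(3),r.round(1))
c,sn=np.cos(x[2]),np.sin(x[2])
for n,P in(("post top scene",at(s,S(470,172),50)),("post foot scene",at(s,S(468,238),0)),("post top top",at(t,T(160,247),50)),):
    d=P[:2]-x[:2];print(n,P.round(1),(c*d[0]+sn*d[1]).round(1),(-sn*d[0]+c*d[1]).round(1))
E
```

```text
[4.70916e+02 4.08490e+01 1.50000e-02] [-0.7  0.  -0.7 -0.   0.9 -0.2  0.5  0.2]
[4.77417e+02 4.16010e+01 4.30000e-02] [-0.1 -0.1 -0.8  1.2  0.4 -0.3  0.6 -1.3]
[4.73725e+02 4.17970e+01 2.80000e-02] [-0.9 -0.4 -1.1 -0.5  0.6 -1.7  0.  -1.3 -1.2 -1.3 -2.1 -0.   0.2 -0.7
  0.2 -1.7]
[ 5.8770e+02  1.2211e+01 -3.1000e-02] [ 0.2  0.1 -0.5  0.3 -0.7 -0.2  1.  -0.2]
[ 5.93086e+02  1.27770e+01 -1.40000e-02] [-0.7  0.1 -0.6  1.2  0.7 -0.9  0.9 -1.3]
[ 5.90716e+02  1.28400e+01 -2.10000e-02] [-0.3 -0.4 -1.1 -1.2 -0.9 -0.8  0.8 -1.7 -1.5 -0.8 -1.8  0.4  0.1 -1.1
  0.5 -1.6]
post top scene [594.7 109.8  50. ] 2.0 97.0
post foot scene [596.3 110.4   0. ] 3.5 97.6
post top top [593.4 108.3  50. ] 0.6 95.5
```

```bash
cat >> h.py <<'E'
def goto(x,y,z,ang=None):
    """ang: world heading (deg) wanted for tool x. prints dp cm and angular z"""
    s=bot.get_state();Rm=R.from_quat(s["tcp_rot"]).as_matrix();d=np.array([x,y,z])-s["tcp_pos"]
    h=np.degrees(np.arctan2(Rm[1,0],Rm[0,0]))
    print("t",round(s["clock"],2),"tcp",np.round(s["tcp_pos"],1),"head",round(h,1),"F",np.round(s["ft_force"],1),"gap",round(s["finger_gap"],2))
    print("dp cm",np.round(Rm.T@d/10,2),"ang z",None if ang is None else round(-np.radians(ang-h),3))
E
python3 -m creep '{"dp":[[51.35,-54.57,10],[51.35,-54.57,10],[51.35,-54.57,10],[51.35,-54.57,10],[51.35,-54.57,10],[51.35,-54.57,10],[51.35,-54.57,10],[51.35,-54.57,10],[51.35,-54.57,10],[51.35,-54.57,10]],"angular":[[0,0,-0.12],[0,0,-0.24],[0,0,-0.36],[0,0,-0.48],[0,0,-0.6],[0,0,-0.72],[0,0,-0.84],[0,0,-0.96],[0,0,-1.08],[0,0,-1.18]],"hand":[15,15,15,15,15,15,15,15,15,15]}'
python3 -c "
from h import *
goto(471,205,120,91.6)"
```

```text
clock: 2.55
tcp_pos: [428.6, 84.5, 167.7]
tcp_rot: [0.696, 0.718, 0.0, 0.0]
ft_force: [0.8, -1.8, 1.0]
finger_gap: 0.149
t 2.55 tcp [428.6  84.5 167.7] head 91.8 F [ 0.8 -1.8  1. ] gap 0.15
dp cm [11.91  4.61  4.77] ang z 0.004
```

```bash
python3 -m creep '{"dp":[[6,2.3,0],[11.9,4.6,0],[11.9,4.6,4.7],[11.9,4.6,4.7]],"angular":[[0,0,0],[0,0,0],[0,0,0],[0,0,0]],"hand":[15,15,15,15]}'
python3 - <<'E'
from h import *
goto(471,195,30,91.6)
p=bot.snapshot("top");save(p,"t2.png");p=bot.snapshot("scene");save(p,"s2.png")
a=cv2.imread("pics/t2.png")[150:300,150:350];b=cv2.imread("pics/s2.png")[80:280,200:400]
cv2.imwrite("pics/c2.png",np.hstack([cv2.resize(a,(533,400)),cv2.resize(b,(400,400))])[:, :800] if 0 else cv2.resize(np.hstack([cv2.resize(a,(533,400)),cv2.resize(b,(400,400))]),(800,343)))
E
```

```text
clock: 3.05
tcp_pos: [469.1, 202.8, 118.5]
tcp_rot: [0.697, 0.717, -0.003, -0.002]
ft_force: [-0.1, -0.1, -0.2]
finger_gap: 0.151
t 3.05 tcp [469.1 202.8 118.5] head 91.7 F [-0.1 -0.1 -0.2] gap 0.15
dp cm [-0.78  0.22  8.85] ang z 0.001
```

View pics/c2.png

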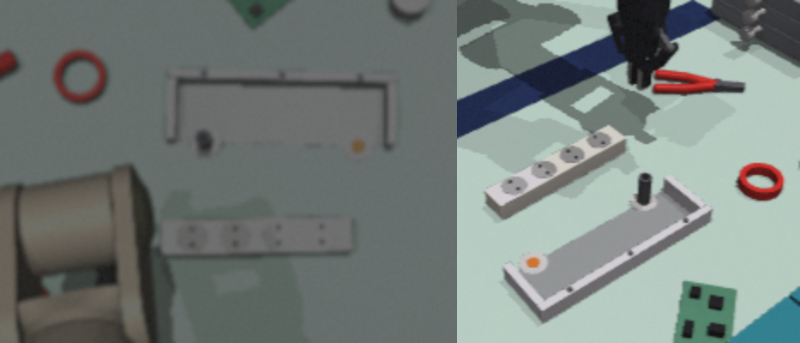

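The gripper hangs clear of the strip's left end. I'll descend there, then push right.

```bash
python3 -m creep '{"dp":[[-0.2,0.3,4.5],[-0.2,0.3,8.8],[-0.2,0.3,8.8]],"angular":[[0,0,0],[0,0,0],[0,0,0]],"hand":[15,15,15]}'
python3 -m creep '{"dp":[[-1,0,0],[-1.6,0,0],[-2.2,0,0],[-2.8,0,0],[-3.4,0,0]],"angular":[[0,0,0],[0,0,0],[0,0,0],[0,0,0],[0,0,0]],"hand":[15,15,15,15,15]}'
python3 - <<'E'
from h import *
goto(472,80,30,91.6)
p=bot.snapshot("scene");save(p,"s3.png");cv2.imwrite("pics/c3.png",cv2.resize(cv2.imread("pics/s3.png")[80:280,200:400],(600,600)))
E
```

```text
clock: 3.52
tcp_pos: [473.4, 199.8, 32.4]
tcp_rot: [0.698, 0.716, -0.001, -0.001]
ft_force: [-0.4, -0.2, 0.5]
finger_gap: 0.149
clock: 4.15
tcp_pos: [475.0, 166.7, 33.1]
tcp_rot: [0.697, 0.717, 0.001, 0.0]
ft_force: [-0.5, 4.1, 2.6]
finger_gap: 0.15
t 4.15 tcp [475.  166.7  33.1] head 91.6 F [-0.5  4.1  2.6] gap 0.15
dp cm [-8.66 -0.54  0.3 ] ang z -0.0
```

View pics/c3.png

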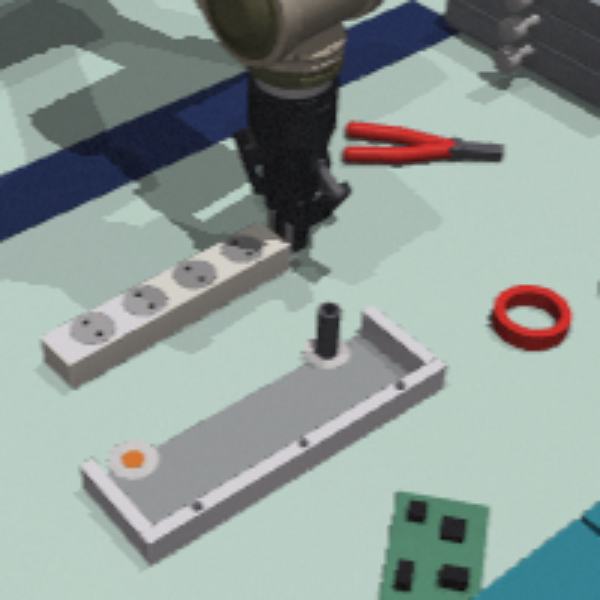

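In contact at 4 N, with the fingers centred on the end face. I'll keep pushing.

```bash
python3 -m creep '{"dp":[[-0.7,0,0.1],[-1.4,0,0.2],[-2.1,0,0.3],[-2.8,0,0.3],[-3.5,0,0.3],[-4.2,0,0.3],[-4.9,0,0.3]],"angular":[[0,0,0],[0,0,0],[0,0,0],[0,0,0],[0,0,0],[0,0,0],[0,0,0]],"hand":[15,15,15,15,15,15,15]}'
python3 -m creep '{"dp":[[-0.7,0,0],[-1.4,0,0],[-2.1,0,0],[-2.8,0,0],[-3.5,0,0]],"angular":[[0,0,0],[0,0,0],[0,0,0],[0,0,0],[0,0,0]],"hand":[15,15,15,15,15]}'
python3 - <<'E'
from h import *
goto(472,80,30,91.6)
p=bot.snapshot("scene");save(p,"s4.png");cv2.imwrite("pics/c4.png",cv2.resize(cv2.imread("pics/s4.png")[100:280,160:340],(600,600)))
E
```

```text
clock: 5.08
tcp_pos: [476.0, 117.2, 29.5]
tcp_rot: [0.697, 0.717, -0.0, -0.0]
ft_force: [-0.5, 1.4, 0.1]
finger_gap: 0.151
clock: 5.7
tcp_pos: [477.0, 82.3, 29.7]
tcp_rot: [0.697, 0.717, -0.0, 0.0]
ft_force: [0.6, 1.3, -1.1]
finger_gap: 0.149
t 5.7 tcp [477.   82.3  29.7] head 91.6 F [ 0.6  1.3 -1.1] gap 0.15
dp cm [-0.21 -0.51 -0.03] ang z 0.0
```

View pics/c4.png

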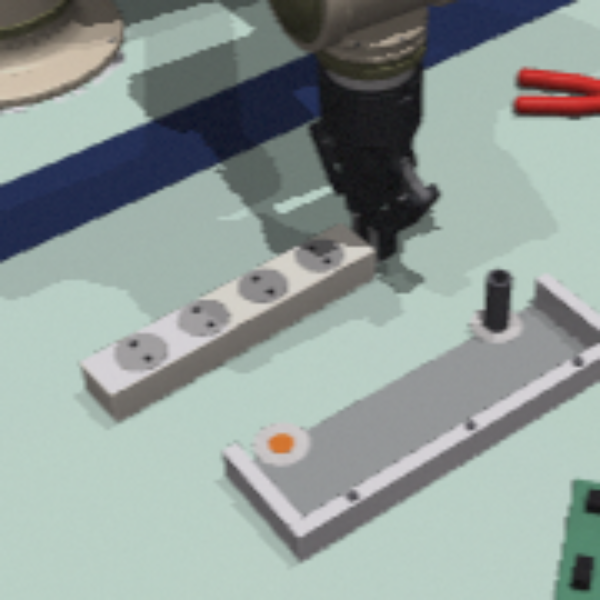

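```bash
python3 -m creep '{"dp":[[2.5,0,0],[2.5,0,-5],[2.5,0,-8],[-1,3,-8],[-5.2,6.2,-8],[-5.2,6.2,-8],[-5.2,6.2,-8],[-5.2,6.2,-8],[-5.2,6.2,-8]],"angular":[[0,0,0],[0,0,0],[0,0,0.18],[0,0,0.36],[0,0,0.54],[0,0,0.72],[0,0,0.9],[0,0,1.08],[0,0,1.26]],"hand":[15,15,15,0,0,0,0,0,0]}'
python3 -m creep '{"dp":[[0,0,0],[0,0,0],[0,0,0]],"angular":[[0,0,0.18],[0,0,0.31],[0,0,0.31]],"hand":[0,0,0]}'
python3 - <<'E'
from h import *
goto(415,30,30,0)
p=bot.snapshot("scene");save(p,"s5.png");cv2.imwrite("pics/c5.png",cv2.resize(cv2.imread("pics/s5.png")[100:280,160:340],(600,600)))
p=bot.snapshot("top");save(p,"t5.png");cv2.imwrite("pics/d5.png",cv2.resize(cv2.imread("pics/t5.png")[165:285,210:350],(700,600)))
E
```

```text
clock: 6.88
tcp_pos: [540.5, 32.2, 109.7]
tcp_rot: [0.986, 0.166, -0.0, 0.0]
ft_force: [0.4, -0.1, -0.4]
finger_gap: 0.002
clock: 7.25
tcp_pos: [540.5, 32.3, 109.7]
tcp_rot: [1.0, 0.015, 0.0, 0.0]
ft_force: [-0.8, -0.7, -0.4]
finger_gap: -0.0
t 7.25 tcp [540.5  32.3 109.7] head 1.7 F [-0.8 -0.7 -0.4] gap -0.0
dp cm [-12.55  -0.15   7.97] ang z 0.03
```

View pics/c5.png

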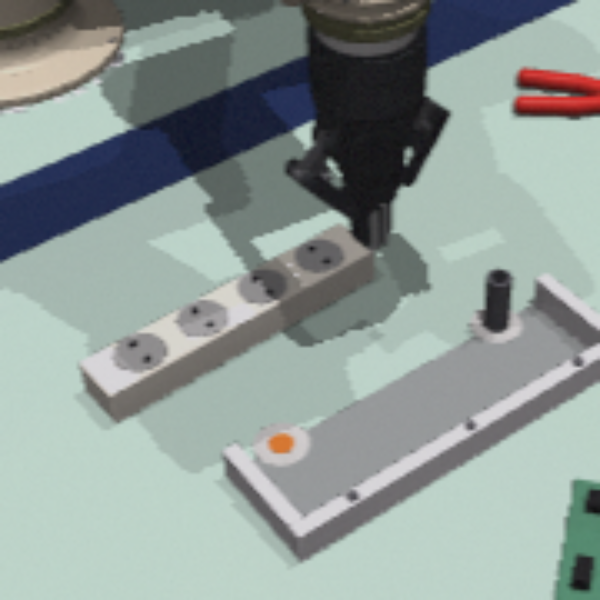

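View pics/d5.png

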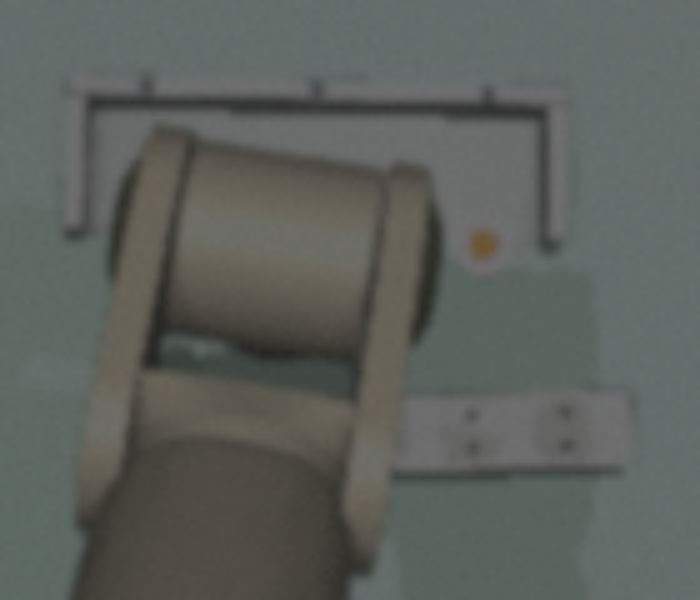

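```bash
python3 -m creep '{"dp":[[-6,0,0],[-12.5,0,0],[-12.5,0,0],[-12.5,0,4],[-12.5,0,8],[-12.5,0,8],[-12.5,0,8]],"angular":[[0,0,0],[0,0,0],[0,0,0],[0,0,0],[0,0,0],[0,0,0],[0,0,0]],"hand":[0,0,0,0,0,0,0]}'
python3 - <<'E'
from h import *
s=bot.snapshot("scene")
S=lambda u,v:np.array([u/3.3333+160-.35,v/3.3333+100-.35])
x,r=fit(SM,[(s,i,S(u,v)) for i,u,v in[(2,80,366),(3,120,391),(1,373,253),(0,335,226)]],[470,-50,0]);print(x.round(3),r.round(1))
goto(430,30,30,0)
E
```

```text
clock: 8.22
tcp_pos: [416.5, 28.7, 30.6]
tcp_rot: [1.0, 0.015, 0.001, 0.0]
ft_force: [0.2, -0.0, 0.2]
finger_gap: -0.002
[ 4.79475e+02 -4.91030e+01  5.30000e-02] [-0.  -0.2 -1.8  2.5  0.8 -1.7  1.3 -1.7]
t 8.28 tcp [416.5  28.7  30.9] head 1.7 F [-0.4 -0.5  0.2] gap -0.0
dp cm [ 1.35 -0.09  0.09] ang z 0.029
```

```bash
python3 -m creep '{"dp":[[1.2,0,0],[2.2,0,0],[3,0,0],[3.7,0,0],[4.4,0,0],[5.1,0,0]],"angular":[[0,0,0],[0,0,0],[0,0,0.06],[0,0,0.12],[0,0,0.18],[0,0,0.23]],"hand":[0,0,0,0,0,0]}'
python3 - <<'E'
from h import *
goto(502,30,30,-25)
p=bot.snapshot("scene");save(p,"s6.png");cv2.imwrite("pics/c6.png",cv2.resize(cv2.imread("pics/s6.png")[100:280,160:340],(600,600)))
E
```

```text
clock: 9.02
tcp_pos: [467.0, 30.6, 29.9]
tcp_rot: [0.995, -0.101, -0.0, -0.0]
ft_force: [-2.5, -0.1, 1.9]
finger_gap: -0.003
t 9.03 tcp [467.   30.6  29.9] head -11.6 F [-2.5 -0.1  1.9] gap -0.0
dp cm [ 3.44 -0.65 -0.01] ang z 0.234
```

View pics/c6.png

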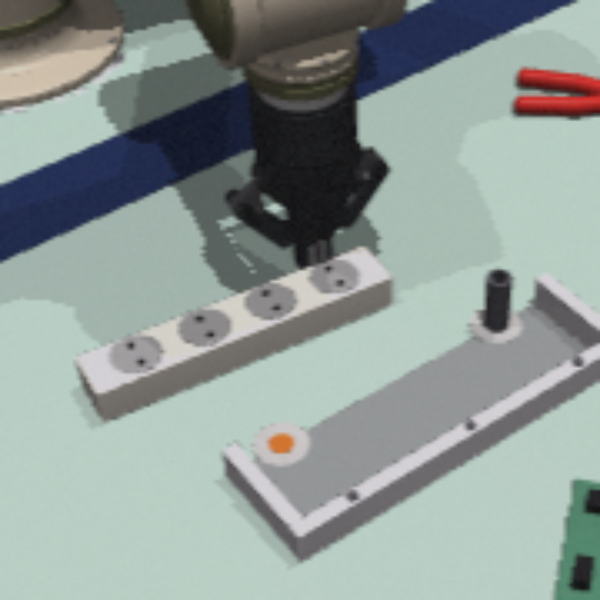

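It's rotating as planned, so I'll continue.

```bash
python3 -m creep '{"dp":[[0.7,-0.14,0],[1.4,-0.28,0],[2.1,-0.42,0],[2.8,-0.56,0],[3.5,-0.7,0]],"angular":[[0,0,0.05],[0,0,0.1],[0,0,0.15],[0,0,0.2],[0,0,0.24]],"hand":[0,0,0,0,0]}'
python3 - <<'E'
from h import *
goto(502,30,30,-25)
p=bot.snapshot("scene");save(p,"s7.png");cv2.imwrite("pics/c7.png",cv2.resize(cv2.imread("pics/s7.png")[100:280,160:340],(600,600)))
E
```

```text
clock: 9.7
tcp_pos: [502.6, 30.3, 29.9]
tcp_rot: [0.976, -0.219, -0.0, 0.0]
ft_force: [-1.6, -0.0, 0.7]
finger_gap: -0.005
t 9.7 tcp [502.6  30.3  29.9] head -25.3 F [-1.6 -0.   0.7] gap -0.0
dp cm [-0.04  0.05 -0.01] ang z -0.005
```

View pics/c7.png

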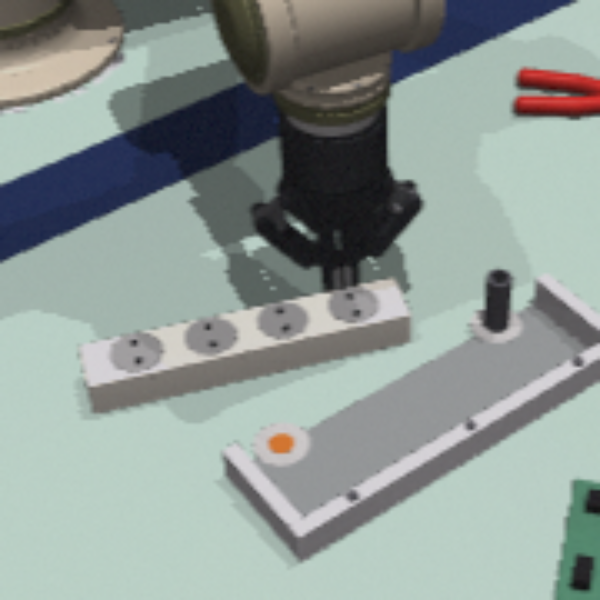

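```bash
cat >> h.py <<'E'
SB=np.array([593.,12.8,-0.014])  # bay as seen by the scene camera alone
def inbay(x,B=SB):
    c,s=np.cos(B[2]),np.sin(B[2]);d=np.array(x[:2])-B[:2];th=-(x[2]-B[2])
    C=np.array([c*d[0]+s*d[1],-s*d[0]+c*d[1]]);a=np.array([np.sin(th),np.cos(th)]);n=np.array([np.cos(th),-np.sin(th)])
    L=C+120*a;Rr=C-120*a
    print("bay: C",C.round(1),"th deg",np.degrees(th).round(1),"L",L.round(1),"R",Rr.round(1),"post clearance n",((L-[1,98])@n-32).round(1),"LB corner",(L+22*n).round(1),"LF",(L-22*n).round(1),"RB",(Rr+22*n).round(1))
E
python3 - <<'E'
from h import *
s=bot.snapshot("scene")
S=lambda u,v:np.array([u/3.3333+160-.35,v/3.3333+100-.35])
x,r=fit(SM,[(s,i,S(u,v)) for i,u,v in[(2,82,345),(3,92,388),(1,410,315),(0,393,281)]],[490,-50,-.4]);print(x.round(3),r.round(1));inbay(x)
E
```

```text
[ 5.09676e+02 -5.67860e+01 -3.64000e-01] [-0.9  0.3 -1.2  0.2  1.3  0.1  0.9 -1.2]
bay: C [-82.3 -70.7] th deg 20.0 L [-41.2  42. ] R [-123.5 -183.5] post clearance n -52.5 LB corner [-20.5  34.4] LF [-61.9  49.5] RB [-102.8 -191. ]
```

```bash
python3 -m creep '{"dp":[[-2,0,0],[-2.2,0,0],[-2.2,3,0],[-2.2,6,0],[-2.2,8,0.7],[-2.2,8,0.7],[-2.2,8,0.7]],"angular":[[0,0,0],[0,0,0],[0,0,0],[0,0,-0.04],[0,0,-0.04],[0,0,-0.04],[0,0,-0.04]],"hand":[0,0,30,60,60,60,60]}'
python3 - <<'E'
from h import *
goto(465,-40,22,-22)
p=bot.snapshot("scene");save(p,"s8.png");cv2.imwrite("pics/c8.png",cv2.resize(cv2.imread("pics/s8.png")[100:280,160:340],(600,600)))
E
```

```text
clock: 10.68
tcp_pos: [448.8, -32.5, 22.9]
tcp_rot: [0.98, -0.199, 0.0, 0.0]
ft_force: [1.0, 0.1, -1.0]
finger_gap: 0.598
t 10.68 tcp [448.8 -32.5  22.9] head -23.0 F [ 1.   0.1 -1. ] gap 0.6
dp cm [1.78 0.05 0.09] ang z -0.017
```

View pics/c8.png

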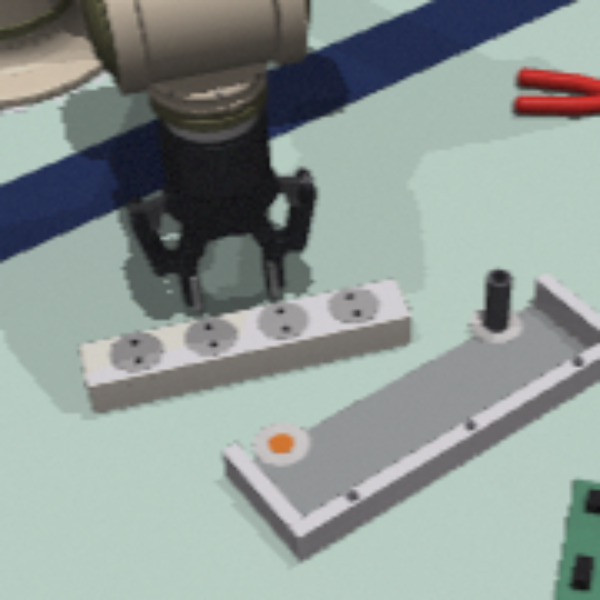

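```bash
python3 -m creep '{"dp":[[1,0,0],[2,0,0],[2.7,0,0],[3.4,0,0],[4.1,0,0],[4.8,0,0],[5.5,0,0],[6.2,0,0],[6.9,0,0]],"angular":[[0,0,0],[0,0,0],[0,0,0],[0,0,0],[0,0,0],[0,0,0],[0,0,0],[0,0,0],[0,0,0]],"hand":[60,60,60,60,60,60,60,60,60]}'
python3 - <<'E'
from h import *
goto(465,-40,22,-22)
p=bot.snapshot("scene");save(p,"s9.png");cv2.imwrite("pics/c9.png",cv2.resize(cv2.imread("pics/s9.png")[100:280,160:340],(600,600)))
E
```

```text
clock: 11.85
tcp_pos: [512.1, -59.9, 22.6]
tcp_rot: [0.98, -0.199, -0.0, 0.0]
ft_force: [-1.6, 0.9, -2.3]
finger_gap: 0.601
t 11.85 tcp [512.1 -59.9  22.6] head -23.0 F [-1.6  0.9 -2.3] gap 0.6
dp cm [-5.11  0.01  0.06] ang z -0.017
```

View pics/c9.png

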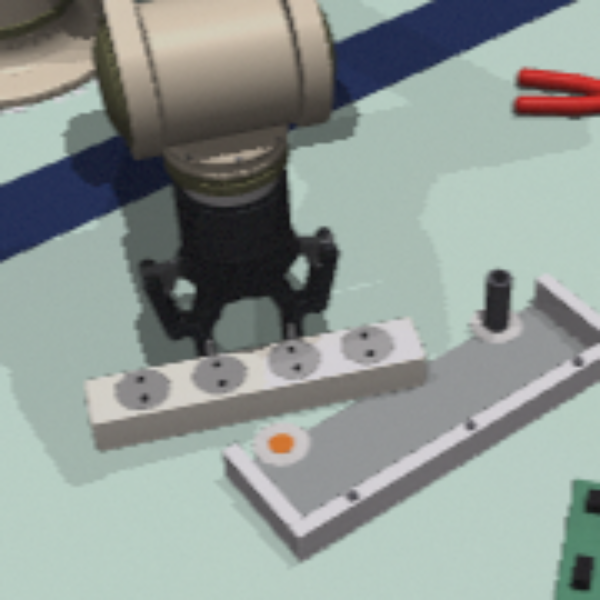

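Run:
```python
from h import *
s=bot.snapshot("scene")
S=lambda u,v:np.array([u/3.3333+160-.35,v/3.3333+100-.35])
x,r=fit(SM,[(s,i,S(u,v)) for i,u,v in[(2,86,381),(3,97,421),(1,426,356),(0,410,319)]],[540,-70,-.4]);print(x.round(3),r.round(1));inbay(x)
```

```text
[ 5.45389e+02 -7.21930e+01 -4.03000e-01] [-0.3 -0.6 -1.5  1.   1.1  0.1  0.9 -1.1]
bay: C [-46.4 -85.7] th deg 22.3 L [-0.9 25.4] R [ -92.  -196.7] post clearance n -6.2 LB corner [19.5 17. ] LF [-21.2  33.7] RB [ -71.6 -205. ]
```

```bash
python3 -m creep '{"dp":[[0.7,0,0],[1.3,0,0],[1.6,0,0],[1.6,0,0],[-1.5,0,0],[-4,0,0]],"angular":[[0,0,0],[0,0,0],[0,0,0],[0,0,0],[0,0,0],[0,0,0]],"hand":[60,60,60,60,60,60]}'
python3 - <<'E'
from h import *
goto(465,-40,22,-22)
p=bot.snapshot("scene");save(p,"s10.png");cv2.imwrite("pics/c10.png",cv2.resize(cv2.imread("pics/s10.png")[120:270,160:310],(600,600),interpolation=cv2.INTER_CUBIC))
E
```

```text
clock: 12.7
tcp_pos: [474.3, -43.8, 22.7]
tcp_rot: [0.98, -0.199, 0.0, 0.0]
ft_force: [0.0, -0.3, 0.8]
finger_gap: 0.598
t 12.7 tcp [474.3 -43.8  22.7] head -23.0 F [ 0.  -0.3  0.8] gap 0.6
dp cm [-1.    0.01  0.07] ang z -0.017
```

View pics/c10.png

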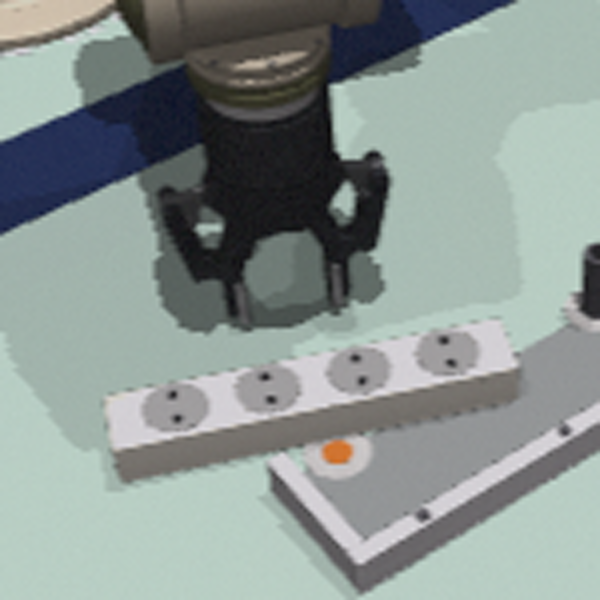

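Run:
```python
from h import *
s=bot.snapshot("scene")
S=lambda u,v:np.array([u/4+160-.375,v/4+120-.375])
x,r=fit(SM,[(s,i,S(u,v)) for i,u,v in[(2,107,399),(3,121,448),(1,519,368),(0,500,323)]],[555,-75,-.4]);print(x.round(3),r.round(1));inbay(x)
a=np.array([-np.sin(x[2]),np.cos(x[2])]);T=x[:2]-a*(120+11+25);print(T.round(1));goto(T[0],T[1],30,np.degrees(x[2])+90)
```

```text
[ 5.61768e+02 -7.90990e+01 -4.03000e-01] [-0.4 -0.6 -1.7  1.1  1.3  0.1  0.9 -1.3]
bay: C [-29.9 -92.3] th deg 22.3 L [15.6 18.7] R [ -75.5 -203.3] post clearance n 11.6 LB corner [36.  10.3] LF [-4.8 27. ] RB [ -55.1 -211.7]
[ 500.5 -222.6]
t 12.8 tcp [473.1 -43.2  22.7] head -23.0 F [ 0.5 -0.2 -0.2] gap 0.6
dp cm [ 9.52 15.45 -0.74] ang z -1.568
```

```bash
python3 -m creep '{"dp":[[0,0,-6],[0,6,-9],[4,11,-9],[9.3,15.5,-9],[9.3,15.5,-9],[9.3,15.5,-9],[9.3,15.5,-9],[9.3,15.5,-9],[9.3,15.5,-9],[9.3,15.5,-9]],"angular":[[0,0,0],[0,0,-0.17],[0,0,-0.35],[0,0,-0.52],[0,0,-0.7],[0,0,-0.87],[0,0,-1.04],[0,0,-1.22],[0,0,-1.4],[0,0,-1.57]],"hand":[60,15,15,15,15,15,15,15,15,15]}'
python3 - <<'E'
from h import *
goto(498.5,-222,30,67)
E
```

```text
clock: 14.05
tcp_pos: [500.8, -223.9, 113.0]
tcp_rot: [0.833, 0.554, 0.0, 0.001]
ft_force: [-0.3, 0.5, -0.2]
finger_gap: 0.151
t 14.05 tcp [ 500.8 -223.9  113. ] head 67.3 F [-0.3  0.5 -0.2] gap 0.15
dp cm [ 0.09 -0.3   8.3 ] ang z 0.005
```

```bash
python3 -m creep '{"dp":[[0,-0.3,4],[0,-0.3,8.3],[0,-0.3,8.3],[1,-0.3,8.3],[2,-0.3,8.3],[2.6,-0.3,8.3]],"angular":[[0,0,0],[0,0,0],[0,0,0],[0,0,0],[0,0,0],[0,0,0]],"hand":[15,15,15,15,15,15]}'
python3 - <<'E'
from h import *
goto(498.5,-222,30,67)
p=bot.snapshot("scene");save(p,"s11.png");cv2.imwrite("pics/c11.png",cv2.resize(cv2.imread("pics/s11.png")[120:270,160:310],(600,600),interpolation=cv2.INTER_CUBIC))
E
```

```text
clock: 14.8
tcp_pos: [508.3, -197.7, 31.0]
tcp_rot: [0.834, 0.552, 0.0, 0.001]
ft_force: [-1.0, -3.9, 2.7]
finger_gap: 0.149
t 14.8 tcp [ 508.3 -197.7   31. ] head 67.0 F [-1.  -3.9  2.7] gap 0.15
dp cm [-2.61  0.05  0.1 ] ang z 0.001
```

View pics/c11.png

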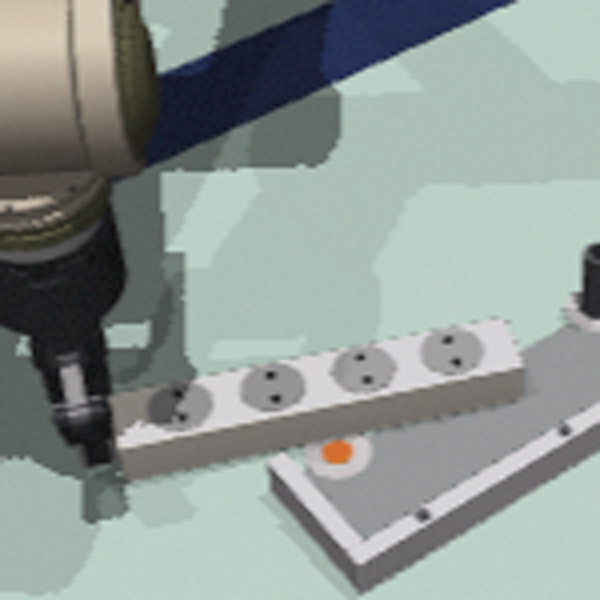

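Contact made. I'll slide 6 cm along the axis, then check beside the post.

```bash
python3 -m creep '{"dp":[[0.7,0,0],[1.4,0,0],[2.1,0,0],[2.8,0,0],[3.5,0,0],[4.2,0,0],[4.9,0,0],[5.5,0,0]],"angular":[[0,0,0],[0,0,0],[0,0,0],[0,0,0],[0,0,0],[0,0,0],[0,0,0],[0,0,0]],"hand":[15,15,15,15,15,15,15,15]}'
python3 - <<'E'
from h import *
goto(498.5,-222,30,67)
p=bot.snapshot("scene");save(p,"s12.png");cv2.imwrite("pics/c12.png",cv2.resize(cv2.imread("pics/s12.png")[130:280,190:340],(600,600),interpolation=cv2.INTER_CUBIC))
E
```

```text
clock: 15.85
tcp_pos: [529.0, -146.9, 29.6]
tcp_rot: [0.834, 0.552, -0.0, -0.0]
ft_force: [-0.9, -2.9, 1.8]
finger_gap: 0.15
t 15.85 tcp [ 529.  -146.9   29.6] head 67.0 F [-0.9 -2.9  1.8] gap 0.15
dp cm [-8.11  0.13 -0.04] ang z -0.0
```

View pics/c12.png

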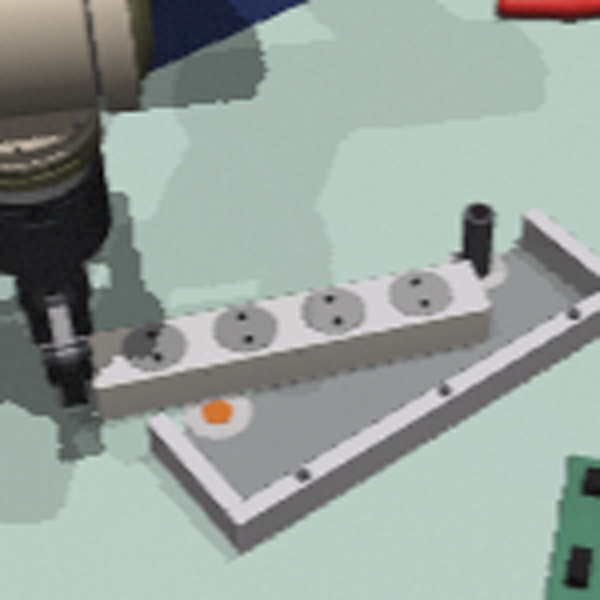

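Run:
```python
from h import *
s=bot.snapshot("scene")
S=lambda u,v:np.array([u/4+190-.375,v/4+130-.375])
x,r=fit(SM,[(s,i,S(u,v)) for i,u,v in[(3,98,385),(1,489,309),(0,470,264)]],[580,-20,-.4]);print(x.round(3),r.round(1));inbay(x)
```

```text
[ 5.81653e+02 -2.64990e+01 -4.19000e-01] [-1.4  0.4  1.1  0.1  0.4 -1. ]
bay: C [-10.8 -39.5] th deg 23.2 L [36.5 70.8] R [ -58.1 -149.7] post clearance n 11.3 LB corner [56.7 62.2] LF [16.3 79.5] RB [ -37.9 -158.4]
```

```bash
python3 -m creep '{"dp":[[0.7,0,0],[1.4,0,0],[2.1,0,0],[2.8,0,0],[3.4,0,0],[4,0,0],[4.5,0,0],[4.5,0,0]],"angular":[[0,0,0],[0,0,0],[0,0,0],[0,0,0],[0,0,0],[0,0,0],[0,0,0],[0,0,0]],"hand":[15,15,15,15,15,15,15,15]}'
python3 - <<'E'
from h import *
goto(498.5,-222,30,67)
p=bot.snapshot("scene");save(p,"s13.png");cv2.imwrite("pics/c13.png",cv2.resize(cv2.imread("pics/s13.png")[130:280,205:355],(600,600),interpolation=cv2.INTER_CUBIC))
E
```

```text
clock: 16.95
tcp_pos: [546.7, -105.5, 29.7]
tcp_rot: [0.834, 0.552, 0.0, -0.0]
ft_force: [-0.5, -0.3, -0.0]
finger_gap: 0.151
t 16.95 tcp [ 546.7 -105.5   29.7] head 67.0 F [-0.5 -0.3 -0. ] gap 0.15
dp cm [-12.61   0.12  -0.03] ang z -0.0
```

View pics/c13.png

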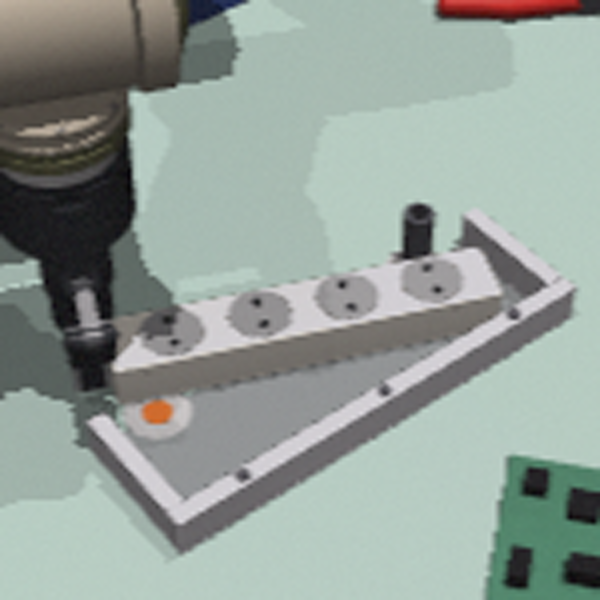

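Run:
```python
from h import *
s=bot.snapshot("scene")
S=lambda u,v:np.array([u/4+205-.375,v/4+130-.375])
x,r=fit(SM,[(s,i,S(u,v)) for i,u,v in[(3,115,368),(1,503,293),(0,482,249)]],[600,20,-.4]);print(x.round(3),r.round(1));inbay(x)
```

```text
[ 5.99191e+02  1.63670e+01 -4.23000e-01] [-0.7  0.2  0.7  0.4  0.  -0.8]
bay: C [6.1 3.7] th deg 23.4 L [ 53.8 113.8] R [ -41.6 -106.5] post clearance n 10.2 LB corner [ 74. 105.] LF [ 33.6 122.5] RB [ -21.4 -115.2]
```

Stage 1 is met: left end at about (54, 114) mm, past the post, with the right end at x about -42 mm. Next I'll move to the front right and swing that end round.

```bash
python3 -m creep '{"dp":[[-2,0,0],[-3,0,-4],[-3,0,-9],[-3,0,-9],[-3,0,-9]],"angular":[[0,0,0],[0,0,0],[0,0,0.17],[0,0,0.35],[0,0,0.52]],"hand":[15,15,0,0,0]}'
python3 -m creep '{"dp":[[0,0,0],[0,0,0],[0,0,0],[0,0,0],[0,0,0],[0,0,0],[0,0,0]],"angular":[[0,0,0.17],[0,0,0.35],[0,0,0.52],[0,0,0.7],[0,0,0.87],[0,0,1.05],[0,0,1.05]],"hand":[0,0,0,0,0,0,0]}'
python3 - <<'E'
from h import *
goto(515,-30,30,-24)
E
```

```text
clock: 17.68
tcp_pos: [534.3, -134.8, 120.3]
tcp_rot: [0.949, 0.316, 0.0, 0.0]
ft_force: [0.3, -0.2, -0.4]
finger_gap: -0.0
clock: 18.55
tcp_pos: [534.3, -134.5, 119.7]
tcp_rot: [0.98, -0.199, -0.0, 0.0]
ft_force: [-0.4, 0.2, -0.2]
finger_gap: -0.0
t 18.55 tcp [ 534.3 -134.5  119.7] head -22.9 F [-0.4  0.2 -0.2] gap -0.0
dp cm [-5.85 -8.87  8.97] ang z 0.018
```

```bash
python3 -m creep '{"dp":[[-3,-4.5,0],[-5.9,-8.8,0],[-5.9,-8.8,2],[-5.9,-8.8,5.5],[-5.9,-8.8,9],[-5.9,-8.8,9],[-5.9,-8.8,9]],"angular":[[0,0,0],[0,0,0],[0,0,0],[0,0,0],[0,0,0],[0,0,0],[0,0,0]],"hand":[0,0,0,0,0,0,0]}'
python3 - <<'E'
from h import *
goto(560,-45,30,-24)
p=bot.snapshot("scene");save(p,"s14.png");cv2.imwrite("pics/c14.png",cv2.resize(cv2.imread("pics/s14.png")[130:280,205:355],(600,600),interpolation=cv2.INTER_CUBIC))
E
```

```text
clock: 19.42
tcp_pos: [515.3, -30.0, 30.7]
tcp_rot: [0.98, -0.199, 0.001, 0.0]
ft_force: [0.2, -0.2, 1.0]
finger_gap: 0.002
t 19.43 tcp [515.3 -30.   30.7] head -22.9 F [ 0.2 -0.2  1. ] gap 0.0
dp cm [ 4.7  -0.35  0.08] ang z 0.019
```

View pics/c14.png

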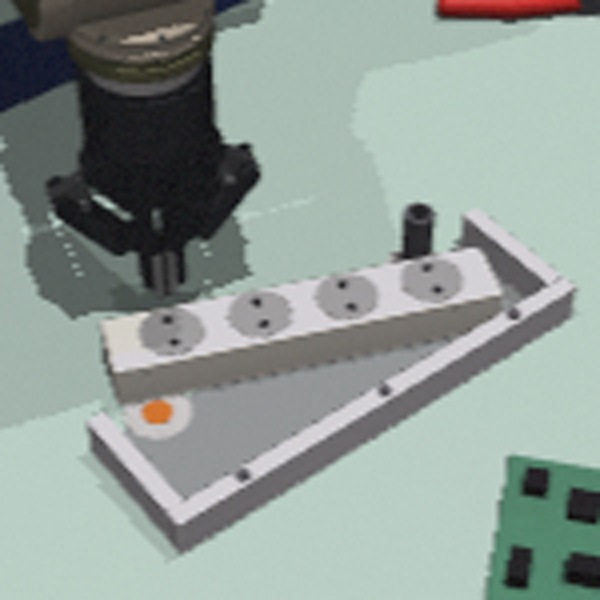

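```bash
python3 -m creep '{"dp":[[1,0,0],[2,0,0],[2.7,0,0],[3.4,-0.14,0],[4.1,-0.27,0],[4.8,-0.4,0]],"angular":[[0,0,0],[0,0,0],[0,0,0],[0,0,-0.04],[0,0,-0.09],[0,0,-0.14]],"hand":[0,0,0,0,0,0]}'
python3 - <<'E'
from h import *
goto(590,-55,30,-1)
p=bot.snapshot("scene");save(p,"s15.png");cv2.imwrite("pics/c15.png",cv2.resize(cv2.imread("pics/s15.png")[130:280,205:355],(600,600),interpolation=cv2.INTER_CUBIC))
E
```

```text
clock: 20.23
tcp_pos: [560.6, -44.7, 29.5]
tcp_rot: [0.992, -0.129, -0.001, 0.0]
ft_force: [-2.6, -0.8, 0.3]
finger_gap: -0.002
t 20.23 tcp [560.6 -44.7  29.5] head -14.9 F [-2.6 -0.8  0.3] gap -0.0
dp cm [ 3.1   0.24 -0.05] ang z -0.242
```

View pics/c15.png

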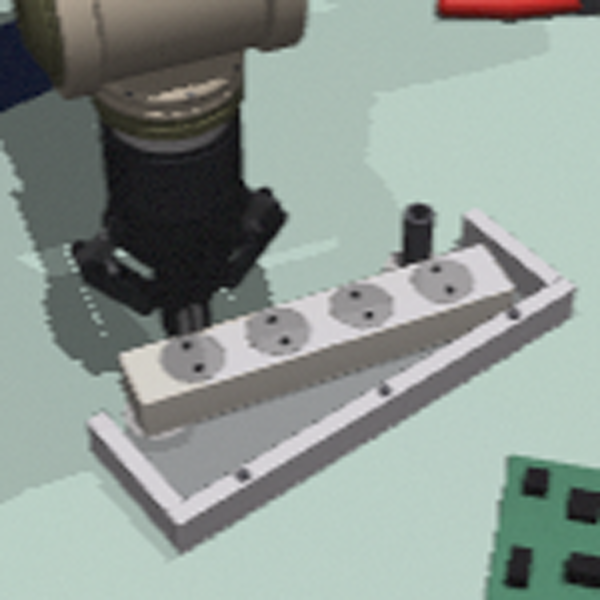

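Run:
```python
from h import *
s=bot.snapshot("scene")
S=lambda u,v:np.array([u/4+205-.375,v/4+130-.375])
x,r=fit(SM,[(s,i,S(u,v)) for i,u,v in[(2,120,354),(3,143,403),(1,516,287),(0,486,246)]],[600,20,-.4]);print(x.round(3),r.round(1));inbay(x)
```

```text
[ 6.15681e+02  1.71170e+01 -2.79000e-01] [-0.5 -0.4 -0.2  0.6  0.8  0.4 -0.1 -0.9]
bay: C [22.6  4.6] th deg 15.2 L [ 54.1 120.4] R [  -8.8 -111.2] post clearance n 13.3 LB corner [ 75.3 114.7] LF [ 32.8 126.2] RB [  12.4 -116.9]
```

```bash
python3 -m creep '{"dp":[[0.7,0.04,0],[1.4,0.08,0],[2.1,0.12,0],[2.8,0.17,0],[3.5,0.2,0]],"angular":[[0,0,-0.05],[0,0,-0.1],[0,0,-0.15],[0,0,-0.19],[0,0,-0.22]],"hand":[0,0,0,0,0]}'
python3 - <<'E'
from h import *
goto(590,-55,30,-1)
p=bot.snapshot("scene");save(p,"s16.png");cv2.imwrite("pics/c16.png",cv2.resize(cv2.imread("pics/s16.png")[130:280,205:355],(600,600),interpolation=cv2.INTER_CUBIC))
E
```

```text
clock: 20.95
tcp_pos: [593.8, -55.5, 29.5]
tcp_rot: [1.0, -0.02, -0.0, -0.0]
ft_force: [-2.0, -0.6, -1.1]
finger_gap: -0.001
t 20.95 tcp [593.8 -55.5  29.5] head -2.3 F [-2.  -0.6 -1.1] gap -0.0
dp cm [-0.38 -0.03 -0.05] ang z -0.023
```

View pics/c16.png

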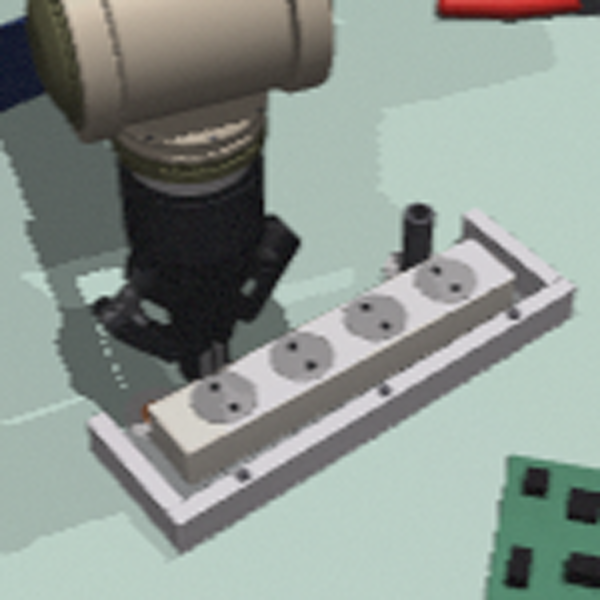

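```bash
python3 -m creep '{"dp":[[-2,0,0],[-3,0,0],[-3.2,-3,0],[-3.4,-6.5,0.7],[-3.4,-6.5,0.7],[-3.4,-6.5,0.7],[-3.4,-6.5,0.7]],"angular":[[0,0,0],[0,0,0],[0,0,-0.02],[0,0,-0.02],[0,0,-0.02],[0,0,-0.02],[0,0,-0.02]],"hand":[0,0,30,70,70,70,70]}'
python3 -m creep '{"dp":[[1,0,0],[2,0,0],[2.7,0,0],[3.4,0,0],[3.9,0,0],[4.4,0,0]],"angular":[[0,0,0],[0,0,0],[0,0,0],[0,0,0],[0,0,0],[0,0,0]],"hand":[70,70,70,70,70,70]}'
python3 - <<'E'
from h import *
goto(612,8,21,-1)
p=bot.snapshot("scene");save(p,"s17.png");cv2.imwrite("pics/c17.png",cv2.resize(cv2.imread("pics/s17.png")[130:280,205:355],(600,600),interpolation=cv2.INTER_CUBIC))
E
```

```text
clock: 21.88
tcp_pos: [562.8, 10.0, 22.8]
tcp_rot: [1.0, -0.011, 0.0, 0.0]
ft_force: [0.1, -0.2, -0.4]
finger_gap: 0.697
clock: 22.62
tcp_pos: [606.4, 10.0, 22.6]
tcp_rot: [1.0, -0.011, -0.001, -0.0]
ft_force: [-2.0, -0.1, 1.8]
finger_gap: 0.7
t 22.62 tcp [606.4  10.   22.6] head -1.2 F [-2.  -0.1  1.8] gap 0.7
dp cm [0.57 0.19 0.15] ang z -0.004
```

View pics/c17.png

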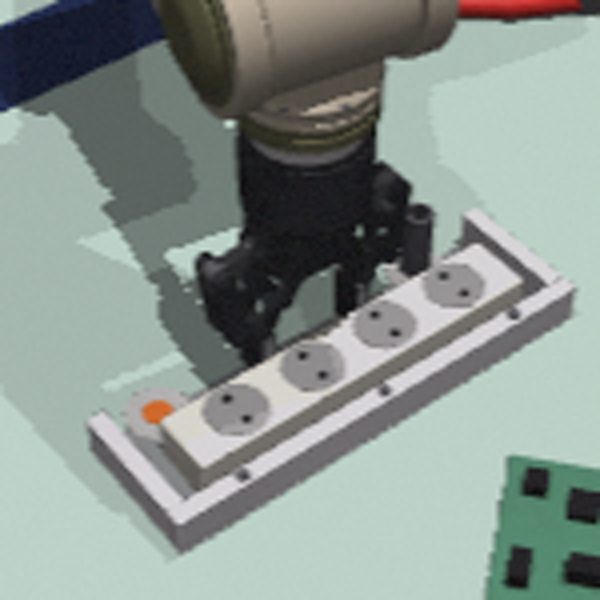

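```bash
python3 -m creep '{"dp":[[0.4,0,0],[0.8,0,0],[1,0,0]],"angular":[[0,0,0],[0,0,0],[0,0,0]],"hand":[70,70,70]}'
python3 -m creep '{"dp":[[0.2,0,0],[0.4,0,0]],"angular":[[0,0,0],[0,0,0]],"hand":[70,70]}'
python3 - <<'E'
from h import *
goto(612,8,21,-1)
p=bot.snapshot("scene");save(p,"s18.png");cv2.imwrite("pics/c18.png",cv2.resize(cv2.imread("pics/s18.png")[130:280,205:355],(600,600),interpolation=cv2.INTER_CUBIC))
E
```

```text
clock: 23.05
tcp_pos: [616.0, 9.7, 22.6]
tcp_rot: [1.0, -0.011, -0.001, -0.0]
ft_force: [-10.1, -0.6, 5.9]
finger_gap: 0.7
clock: 23.3
tcp_pos: [616.1, 9.7, 22.6]
tcp_rot: [1.0, -0.01, -0.006, -0.0]
ft_force: [-29.5, -3.0, 19.4]
finger_gap: 0.702
t 23.3 tcp [616.1   9.7  22.6] head -1.2 F [-29.5  -3.   19.4] gap 0.7
dp cm [-0.4   0.18  0.16] ang z -0.003
```

View pics/c18.png

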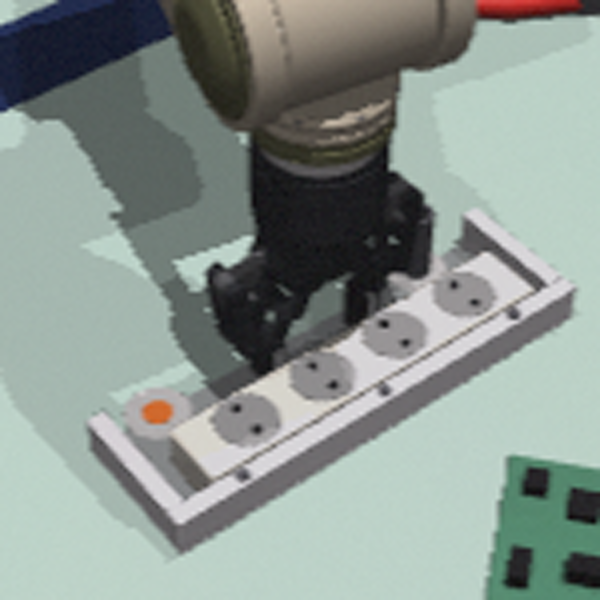

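Firm stop at 30 N, and the strip looks flush. I'll back off gently, move clear and check.

```bash
python3 -m creep '{"dp":[[-0.4,0,0],[-1,0,0],[-3,0,0],[-6,0,-2],[-9,0,-6],[-14,5,-10],[-20,12,-10],[-20,18,-10]],"angular":[[0,0,0],[0,0,0],[0,0,0],[0,0,0],[0,0,0],[0,0,0],[0,0,0],[0,0,0]],"hand":[70,70,70,70,70,70,70,70]}'
python3 -m creep '{"dp":[[0,6,0],[0,12,0],[0,18,0],[0,18,0]],"angular":[[0,0,0],[0,0,0],[0,0,0],[0,0,0]],"hand":[70,70,70,70]}'
python3 - <<'E'
from h import *
for n in("scene","top"):
    p=bot.snapshot(n);save(p,n+"19.png")
    for t in["screwdriver","driver_small","tape","pliers","screw_jar","board","solder_reel"]:
        r=bot.spot_in(p,t)
        if r:print(n,t,round(r[0]["score"],2),np.round(r[0]["extent"]))
a=cv2.resize(cv2.imread("pics/top19.png")[170:230,215:335],(600,300),interpolation=cv2.INTER_CUBIC)
cv2.imwrite("pics/c19.png",a)
cv2.imwrite("pics/d19.png",cv2.resize(cv2.imread("pics/scene19.png")[160:280,215:355],(700,600),interpolation=cv2.INTER_CUBIC))
E
```

```text
clock: 24.35
tcp_pos: [427.6, -131.7, 122.1]
tcp_rot: [1.0, -0.01, 0.001, 0.0]
ft_force: [2.2, -1.1, 0.3]
finger_gap: 0.7
clock: 24.85
tcp_pos: [424.9, -315.1, 121.1]
tcp_rot: [1.0, -0.013, 0.001, 0.001]
ft_force: [-0.1, 1.4, -0.6]
finger_gap: 0.702
scene screwdriver 0.67 [403. 150. 415. 178.]
scene driver_small 0.74 [147. 289. 197. 362.]
scene tape 0.77 [360. 176. 389. 193.]
scene pliers 0.57 [311. 121. 368. 133.]
scene screw_jar 0.63 [ 58. 225.  90. 255.]
scene board 0.7 [328. 242. 361. 286.]
scene solder_reel 0.91 [260. 292. 284. 318.]
top screwdriver 0.92 [126. 174. 157. 194.]
top driver_small 0.8 [363. 165. 410. 193.]
top tape 0.81 [175. 169. 196. 196.]
top pliers 0.78 [127. 244. 171. 295.]
top board 0.85 [248. 124. 285. 159.]
top solder_reel 0.54 [321. 138. 339. 156.]
```

View pics/c19.png

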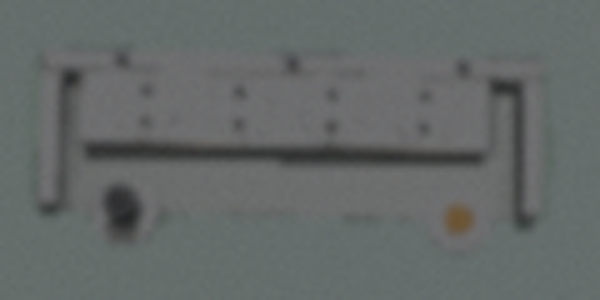

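View pics/d19.png

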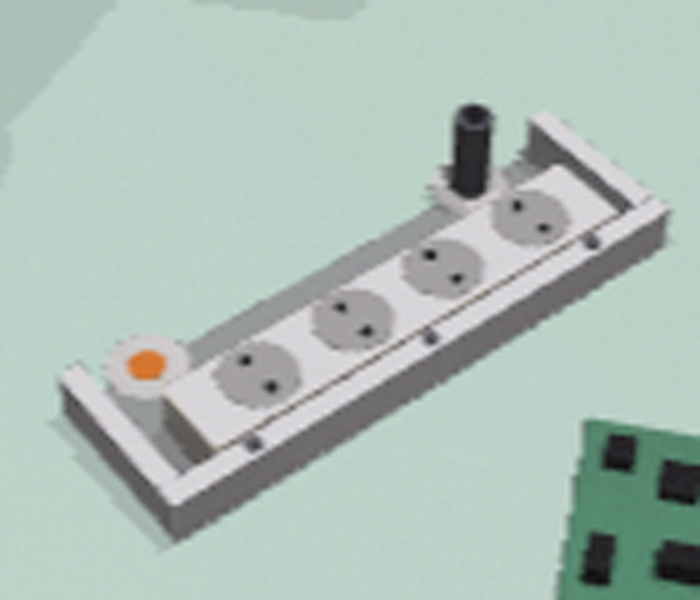

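The strip lies flush along the back bar over its whole length, with a uniform thin line between them. Both ends are between the end bars, and the bystanders are where they were.

```bash
python3 -c "
from bench import bot
print(bot.close_job(), bot.get_state()['clock'])"
```

```text
the job is handed in; nothing more can be done
the job is handed in; nothing more can be done
```

The socket strip is home in the test bay, lying flush along the back bar, and the job is handed in. The robot's clock stood at about 25 s of the 72 s allowed at my last reading. No verdict is reported, so this rests on my own checks.

**What I did:** I only pushed the strip.
1. I pushed it right from its left end, then turned it about 23° so its left end, nearest the post, pointed into the bay.
2. I slid it along its length in behind the post. There the left end measured (54, 114) mm in the bay frame, with the right end still out in front at x ≈ −42 mm.
3. I pushed the right end round and squared the strip up with both fingers against its front. It stopped firmly on the back bar at about 30 N wrist force.

**Last checks:**
- **Strip:** both cameras show it flush along the whole back bar, with its ends between the end bars. I judged this by eye and did not measure its final position in numbers.
- **Bystanders:** the detections match the starting ones to within a few pixels. The exceptions are listed below.

**What disagreed or was missed:**
- **Camera offset:** the two cameras differ by about 6 mm in x, so I relied on the strip's position relative to the bay and on contact forces.
- **Screw jar:** it was not detected in the last top picture. The scene camera shows it unmoved.
- **Screwdriver:** its box came out shorter in both pictures. I put this down to the thin shaft being missed, as the arm never went near it.
- **Small screwdriver:** its box in the top picture came out longer than at the start. In the scene picture it was unchanged.

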